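# Put the turntable's radio pendant away and close up its control desk

## Task

Put the radio pendant back in its sloping cradle inside the open control desk: set it down without dropping it, keys outward and aerial end up the slope, centred on the pad with its foot down on the lip. Then close the desk up: shut the rebated leaf fully first and the flanged leaf last, so that its flange laps over the rebate, and turn the wing latch clockwise to its stop. Leave the other things on the bench where they are.

Things in the scene. Friction and masses are not known exactly. Their poses are not given: they have to be found in the camera images.
- desk_face: Sloping face of a fixed grey steel control desk (344 wide, 285 deep, 95 high in front, 205 behind). Origin: centre of the opening (226 along x, 320 along y), in the frame plane the leaves shut on, 150 above the bench. x runs up the slope away from the robot, y left, z outward, leaning 25 degrees from vertical towards the robot. Inside: plate 85 below the face; relays only at y > 37, 37 below.
- cradle (a point): Where the pendant's centre belongs, axes as desk_face; at (-10,-60,-40) mm there. The cradle is a pad parallel to the face, 44 wide (y, narrower than the pendant) and 130 long, its rubber surface 18 below this point; across its lower end a 44 wide steel lip stands 18 above the pad, its face 75 down the slope (-x) of this point. Beside the pad it is open to 27 below its surface.
- pendant_center (a point): Centre (half-way up) of the radio pendant: a black hand box 150 long x 56 wide x 36 thick, about 320 g, rubber ends, lying flat on the bench, keys up. x runs along it to the head, where a 20 long, 10 thick stub aerial sticks out; y across the 56 width (the grasp); z out of the key side.
- pendant_head (a point): Middle of the pendant's head-end face, 75 from its centre along its x.
- pendant: The pendant's body, origin at the centre of its underside, axes as pendant_center.
- leaf_rebated (a joint): Angle of the right (-y) leaf, rad: 0 shut, starts 1.6 to 1.85, stop 2.05. Grey pan 254 long (x), 14 thick; hinge line along x at y -172, z 0 of desk_face. From the hinge its full thickness reaches 168, then a ledge (the rebate), 6 thick, flush with the back, 8 below the front, to 184. Friction hinge, stays where left; up to 9 N pushed 120 mm from the hinge moves it.
- rebate_edge (a point): Middle of the rebate ledge on the rebated leaf's free edge, 176 from its hinge; z is the leaf's outward normal.
- leaf_flanged (a joint): Angle of the left (+y) leaf, rad: 0 shut, starts 1.6 to 1.85, stop 2.05. As the other leaf, hinge line at y +172, z 0 of desk_face; full thickness to 157 from the hinge, then a flange 6 thick, flush with the front, to 173, which laps over the other's ledge. Shut first, it stops the other leaf about 0.09 rad open. Same friction hinge.
- flange_edge (a point): Middle of the flange's front face on the flanged leaf's free edge, 165 from its hinge; z is the leaf's outward normal.
- latch (a joint): Wing latch angle, rad, clockwise seen from outside: 0 to 0.15 at the start, open (wing across the slope, along y), stop at 1.5 = latched (wing along the slope, its cam under the frame). Stays where left; turns with about 0.1 N m. If it is turned before the leaf is shut the cam stops the leaf from closing.
- latch_wing (a point): Centre of the black latch wing on the flanged leaf: 50 long x 12 thick x 32 tall; with the leaf shut it is at (-85, +65, +33) mm in the desk_face frame, the wing standing 17 to 49 above the frame plane (the leaf's front is at 14). y runs along the wing, z along its turning axis, outward.
- chipping_hammer: Bystander: chipping hammer lying on the bench, 270 long, head 80 wide, 25 high.
- magnet_square: Bystander: magnetic welding square lying flat, 90 x 55, 18 thick.
- wire_brush: Bystander: wire brush with wooden handle.
- bar_clamp: Bystander: small steel bar clamp, 150 x 60, 20 high.
- spray_can: Bystander: spray can, 65 across, 190 tall.
- flap_discs: Bystander: stack of three flap discs, 115 across, 33 high.
- tip_jar: Bystander: small jar, 44 across, 50 tall, standing on the flat top at the back of the desk (205 above the bench).
Not all that is in view belongs to the job. Of the things like the pendant, leave any that is purple or white; of the rest the larger one is meant.

How it is judged:
By the outcome, as a careful person would: the job done as asked, in the order asked, and still so for the second after the job is handed in, with the robot touching nothing.
It also fails if it takes over 72 s, if anything falls off the work surface, if the arm or the gripper's body presses on something with over 40 N, if the wrist force passes 120 N, or if a joint passes its speed limit or range.

## Robot

A 7-joint arm with a two-finger parallel gripper is mounted at the origin on the work surface. World frame = base frame: x ahead of the robot, y to its left, z up, the work surface at z = 0. Lengths are in m, angles in rad, forces in N, time in s.
With the tool pointing down it reaches from about 0.425 to 0.875 m from the base axis. Payload 4.7 kg.
Tool frame: the origin (TCP) lies at the very end of the fingers, on their centre line; the grasp point (between the pads) lies 19 mm behind it; z points along the fingers, y is the line along which they close (so a half turn about z gives the same grasp; the last joint's range is limited). The gripper opens to 87 mm and grips with 3 to 60 N. Pads are 19 mm wide; open, the fingers measure 117 mm over their backs; the gripper's body (75 mm by 190 mm) begins 51 mm behind the grasp point.
Start: joints at [-1.259, 0.321, -0.07, 1.45, 0.023, 1.371, -0.057], TCP at [0.191, 0.621, 0.223] pointing down, gripper open.
Joint ranges: [-2.86, 2.86], [-0.3, 2.09], [-1.38, 1.24], [0.06, 2.45], [-1.56, 4.7], [0.09, 2.05], [-2.69, 2.69]. Speed limits (rad/s): [2.57, 2.57, 3.14, 3.14, 3.14, 3.14, 3.14].

## Interface

Orientations are given as [roll, pitch, yaw] about the fixed x, y, z axes, in that order (R = Rz(yaw) Ry(pitch) Rx(roll)).
In Python, from bench import robot, viewer, hand_in gives the robot as it stands. The module is installed in compiled form; this text tells all that it offers.
- The arm moves only by the tool servo_tool, never from a script. Its argument "series" is a list that holds one entry, the list of rows, each a list of 7 numbers: the finger opening in cm, from 0 to 8.7, then the shift along the tool's x, y, z in cm, then the turn, a rotation vector about the tool's x, y, z in degrees. A call has 1 to 20 rows; each row is the pose to reach, as a shift and turn from the pose commanded when the call began, along the tool's axes at that moment; what a row does not reach only later rows make up. A row lasts 1/8 s, in which the tool goes at most 62.5 mm and 10.7 degrees, less where a joint would pass 70% of its speed; a pose out of reach is approached as far as the arm can. A call with a gripper value outside its range is refused whole. The fingers move at their own pace and stop on an object; "squeeze" is the grip in N (left out, the last holds). Time passes only in rows, so rows that repeat a pose let the fingers close. It gives the time, the measured TCP pose, the force, the opening and the grip force at its end, in the units of the state.
- robot.read_state(): the state, without advancing time (a new reading comes with each control period).
- viewer.grab_frame(name): name is "side" or "top"; returns a dict with "frame" (400x640x3 uint8, blue, green, red), "vfov" (degrees; the focal length in pixels is half the picture's height over the tangent of half this angle, whatever the lens; pixels are square), "cx", "cy" (the principal point, pixels), "dist_coeffs" ([k1, k2, p1, p2, k3] as OpenCV has them; the pictures are not rectified), "R" (3x3) and "t" (3): a world point X has camera coordinates R X + t. Camera axes: x right, y down, z forward; pixel columns grow to the right and rows downward; lengths in m; the calibration is good to about 2 mm. A picture is of the moment at which its call begins. There is no depth.
- hand_in(): hands the job in; it is judged then, once.
Trained networks look in the newest picture that a camera, given by its name, has taken for a name from the list of things; names that differ only in an ending like _2 or _b are one class to them, and where a whole thing is asked for, a point or a joint stands for the part that bears it (a point fixed in the world has none). Each returns a list of dicts, best first, with "p" (0 to 1); they miss things now and then, are a little off and sometimes report something else, mostly with a low value. They report only what shows in the picture. A call takes as long as a camera call. They do not tell look-alikes from the thing itself.
- viewer.silhouettes(camera, name): "region" (400x640 bool, what is visible of it) and "point" ([row, column] in pixels, amid what is visible of it).
The state is a dict: "t": time; "qpos": joint angles; "dq": joint speeds; "joint_efforts": joint torques, N m; "tool_pos": TCP position; "orientation": TCP orientation; "contact_force": force on the tool from outside, world axes, zero at the start; "wrist_torque": the same for the moment, N m; "width": opening from 0.0 (shut) to 1.0 (fully open); "gripper_force": force on a finger pad.
Only numpy, scipy, OpenCV 4.12 (cv2) and the standard library are available. Lean on these libraries where they do the work, as an engineer would, in place of code of your own. Each camera call takes 0.05 s, during which the arm holds its last target. There are 200 camera calls.

## Working session

There is one attempt and no reset: what is moved stays moved. The work goes in short steps, Python scripts to look and compute and a tool call to move; the robot and the scene stay as the last step left them, time stands still between calls to the robot, and variables do not carry over. Pictures are saved under pics/ and viewed, at most 10 in all, crops included, and the job is handed in when it is done.

Besides the shell and the picture viewer there is one more tool, called after "Request:" as name([rows], argument=value, ...), one row to a line, values as JSON. servo_tool: Moves the arm, as the interface text tells. Its arguments: {"type":"object","properties":{"series":{"type":"array","items":{"type":"array","items":{"type":"array","items":{"type":"number"}}}},"squeeze":{"type":"number"}},"required":["series"]}

```bash
mkdir -p pics; cat > h.py <<'E'
import numpy as np, cv2
from bench import robot, viewer, hand_in
from scipy.spatial.transform import Rotation as Rn
def cam(f):
    F=200/np.tan(np.radians(f["vfov"])/2)
    K=np.array([[F,0,f["cx"]],[0,F,f["cy"]],[0,0,1]])
    return K,np.array(f["dist_coeffs"],float),np.array(f["R"],float),np.array(f["t"],float)
def proj(f,X):
    K,d,R,t=cam(f); return cv2.projectPoints(np.atleast_2d(np.array(X,float)),cv2.Rodrigues(R)[0],t,K,d)[0][:,0]
def ray(f,uv):
    K,d,R,t=cam(f); n=cv2.undistortPoints(np.array(uv,float).reshape(-1,1,2),K,d)[:,0]
    return -R.T@t, np.c_[n,np.ones(len(n))]@R
def onz(f,uv,z):
    c,D=ray(f,uv); return c+D*((z-c[2])/D[:,2])[:,None]
def tri(f1,u1,f2,u2):
    c1,d1=ray(f1,u1);c2,d2=ray(f2,u2);d1=d1[0];d2=d2[0]
    s=np.linalg.lstsq(np.c_[d1,-d2],c2-c1,rcond=None)[0]
    a=c1+s[0]*d1;b=c2+s[1]*d2
    return (a+b)/2,np.linalg.norm(a-b)
E
python3 - <<'E'
from h import *
fs={}
for c in("side","top"):
    f=viewer.grab_frame(c);fs[c]=f;cv2.imwrite(f"pics/{c}0.png",f["frame"])
    print(c,f["vfov"],f["cx"],f["cy"],f["dist_coeffs"],"C",(-np.array(f["R"]).T@f["t"]).round(3))
    for n in("pendant","desk_face","leaf_rebated","leaf_flanged","latch_wing","tip_jar","spray_can","flap_discs"):
        for d in viewer.silhouettes(c,n):
            if d["p"]>.2:
                r=d["region"].astype(np.uint8);print(n,round(d["p"],2),np.round(d["point"]),r.sum(),np.round(cv2.minAreaRect(cv2.findNonZero(r)),1) if 0 else cv2.minAreaRect(cv2.findNonZero(r)))
import pickle;pickle.dump(fs,open("f0.pkl","wb"))
print(robot.read_state())
E
```

```text
side 43.99699468630191 331.48711629990845 200.14320439169225 [0.02051817 0.         0.         0.         0.        ] C [-0.279  1.35   1.383]
pendant 0.65 [182. 422.] 87 ((423.5384216308594, 179.80767822265625), (10.261953353881836, 9.429903030395508), 56.3099365234375)
pendant 0.55 [218. 402.] 214 ((400.4999694824219, 218.49998474121094), (22.46535873413086, 10.816652297973633), 56.30992889404297)
pendant 0.55 [280. 351.] 694 ((350.5702819824219, 280.07958984375), (17.116390228271484, 43.118736267089844), 79.50852966308594)
pendant 0.41 [241. 285.] 60 ((283.1966857910156, 240.1638946533203), (5.377549171447754, 12.803688049316406), 39.80556869506836)
desk_face 0.67 [196. 307.] 4424 ((302.39312744140625, 188.17465209960938), (68.9544448852539, 112.53144836425781), 48.179832458496094)
leaf_rebated 0.87 [170. 332.] 1751 ((335.6789855957031, 171.7718505859375), (50.98765563964844, 37.800697326660156), 43.83086395263672)
leaf_flanged 0.76 [213. 264.] 1111 ((267.5, 217.99998474121094), (64.34671783447266, 20.50609588623047), 45.0)
latch_wing 0.52 [239. 284.] 68 ((283.3800354003906, 239.6
[... 2331 characters left out ...]
.0)
{'t': 0.9, 'qpos': array([-1.25893368,  0.32094824, -0.07007054,  1.45048858,  0.02256664,
        1.37082923, -0.05690279]), 'dq': array([-0.00013629,  0.00012494, -0.00055949,  0.00016369,  0.00073063,
        0.00112192, -0.00269898]), 'joint_efforts': array([-2.68480408e-04, -4.91102707e+01, -4.03099023e-01, -3.12773716e+01,
       -6.35961536e-02,  3.37276224e-02,  2.61595034e-05]), 'tool_pos': array([0.19073338, 0.62140239, 0.22262567]), 'orientation': array([3.14148038e+00, 2.24050766e-05, 2.84381140e+00]), 'contact_force': array([0.15736647, 0.45485262, 0.15895977]), 'wrist_torque': array([ 0.00310934, -0.0191161 , -0.01049345]), 'gripper_force': 0.0, 'width': 1.0000379114184708}
```

```bash
python3 - <<'E'
import cv2
a=cv2.imread("pics/top0.png")[80:380,120:540];cv2.imwrite("pics/topc.png",cv2.resize(a,(798,570),interpolation=cv2.INTER_CUBIC))
a=cv2.imread("pics/side0.png")[110:350,180:480];cv2.imwrite("pics/sidec.png",cv2.resize(a,(750,600),interpolation=cv2.INTER_CUBIC))
E
```

```text
(no output)
```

View pics/topc.png

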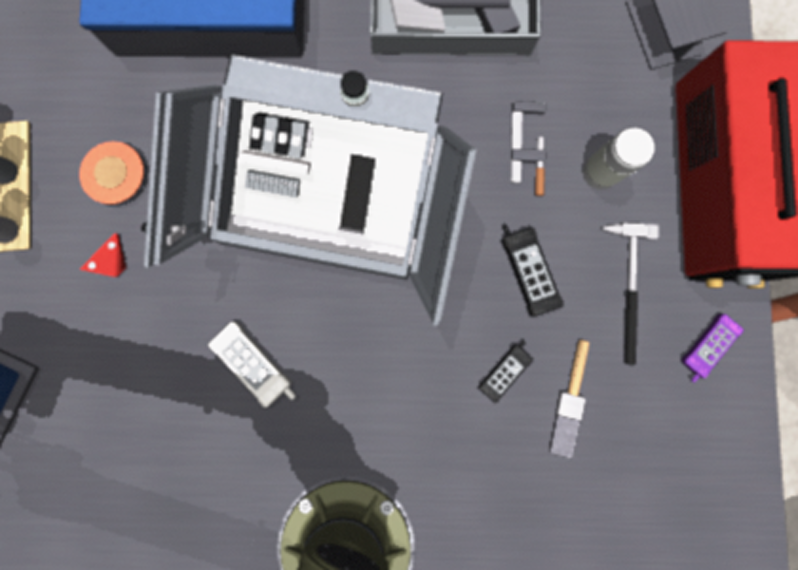

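View pics/sidec.png

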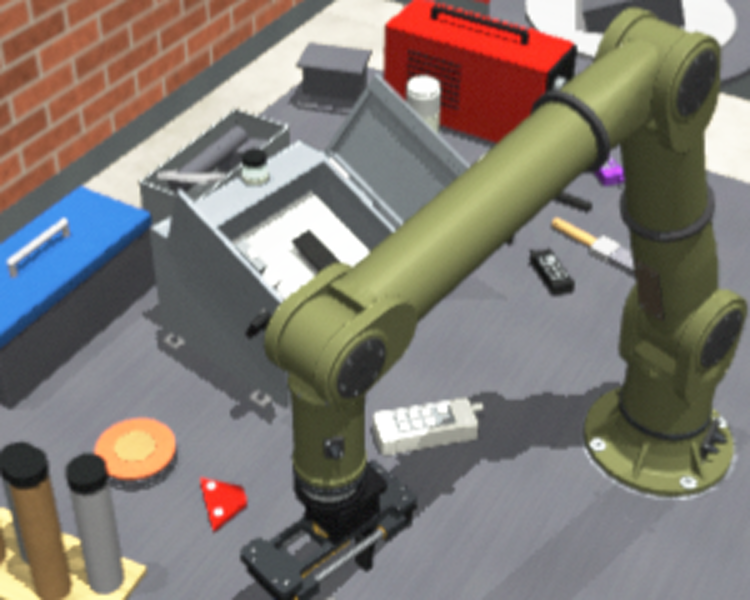

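Candidates (top picture col,row): white (253,274) and purple (493,262) must be left alone. Of the two black ones, (387,275) is small and (400,222) is larger, so the pendant at (400,222) is meant. The desk is turned about -9°, with both leaves open. Next I fit the models and confirm in a crop.

```bash
cat >> h.py <<'E'
def deskT(p):
    # p: x,y,yaw of desk_face origin
    R=Rn.from_euler("z",p[2])*Rn.from_euler("y",-25,degrees=True)
    return R.as_matrix(),np.array([p[0],p[1],p[3] if len(p)>3 else .150])
def d2w(p,X):
    R,o=deskT(p); return np.atleast_2d(X)@R.T+o
E
cat > fit.py <<'E'
from h import *
import pickle
from scipy.optimize import least_squares
fs=pickle.load(open("f0.pkl","rb"));f=fs["top"]
g=cv2.GaussianBlur(cv2.cvtColor(f["frame"],cv2.COLOR_BGR2GRAY),(0,0),.8).astype(np.float32)
s,c=np.sin(np.radians(25)),np.cos(np.radians(25))
bk=[.130+.049*c,-.049*s] # flat top back edge
L=[([bk[0],-.15,bk[1]],[bk[0],.15,bk[1]]),([.113,-.15,0],[.113,.15,0]),([-.113,-.15,0],[-.113,.15,0]),([-.10,.16,0],[.10,.16,0]),([-.10,-.16,0],[.10,-.16,0]),
 ([-.06,-.038,-.058],[.05,-.038,-.058]),([-.06,-.082,-.058],[.05,-.082,-.058]),([.055,-.08,-.058],[.055,-.04,-.058])]
def samp(p):
    P=[];N=[]
    for a,b in L:
        X=d2w(p,np.linspace(a,b,12));u=proj(f,X);d=u[-1]-u[0];d/=np.linalg.norm(d)
        P.append(u);N.append(np.tile([-d[1],d[0]],(12,1)))
    return np.vstack(P),np.vstack(N)
k=8;p=np.array([.60,.02,-.17])
ctr=proj(f,d2w(p,[[0,0,0]]))[0]
# coarse seed: match opening centre to picture (294,175)
w=onz(f,[[291.5,178]],.15)[0];p[:2]=w[:2];print("seed",p,ctr)
for it in range(40):
    k=max(2.5,k*.93);P,N=samp(p);off=np.linspace(-k,k,41)
    q=P[:,None]+off[None,:,None]*N[:,None]
    v=cv2.remap(g,q[...,0].astype(np.float32),q[...,1].astype(np.float32),cv2.INTER_LINEAR)
    gr=np.abs(np.gradient(v,axis=1));i=gr.argmax(1);o=off[i];w=(gr.max(1)>1.0)
    m=np.abs(o)<k*.97;w=w&m
    tgt=(P+N*o[:,None])
    def res(x):
        P2,_=samp(x);return (((P2-tgt)*N).sum(1)*w)
    p=least_squares(res,p,loss="soft_l1",f_scale=.5).x
print("desk",p,np.degrees(p[2]),w.sum());r=res(p).reshape(-1,12);print(np.abs(r).mean(1).round(2),w.reshape(-1,12).sum(1))
ds=[d for d in viewer.silhouettes("top","pendant") if np.hypot(d["point"][0]-222,d["point"][1]-399)<20][0]["region"]
import itertools
B=np.array(list(itertools.product([-.075,.075],[-.028,.028],[0,.036])))
A=np.array(list(itertools.product([.075,.095],[-.005,.005],[.013,.023])))
def mask(q):
    R=Rn.from_euler("z",q[2]).as_matrix();M=np.zeros((1600,2560),np.uint8)
    for S in(B,A):
        u=proj(f,S@R.T+[q[0],q[1],0]);cv2.fillConvexPoly(M,cv2.convexHull(((u+.5)*4).astype(np.float32)).astype(np.int32),1)
    return cv2.resize(M.astype(np.float32),(640,400),interpolation=cv2.INTER_AREA)
from scipy.optimize import minimize
w=onz(f,[[399,222]],.018)[0];best=None
for y0 in(.4,.4+np.pi):
    r=minimize(lambda q:np.abs(mask(q*[1,1,4])-ds).sum(),[w[0],w[1],y0/4],method="Nelder-Mead",options=dict(initial_simplex=[[w[0]+a,w[1]+b,(y0+c)/4] for a,b,c in((0,0,0),(.01,0,.1),(0,.01,-.1),(-.01,-.01,.1))]))
    print("pend",r.x*[1,1,4],r.fun)
    if best is None or r.fun<best.fun:best=r
q=best.x*[1,1,4]
np.save("fit.npy",np.r_[p,q])
b=cv2.resize(f["frame"],None,fx=4,fy=4,interpolation=cv2.INTER_CUBIC)
def dl(a,c,col):
    u=(proj(f,np.array([a,c]))+.5)*4;cv2.line(b,*[tuple(int(z) for z in x) for x in u],col,1)
for a,c in L: X=d2w(p,[a,c]);dl(X[0],X[1],(0,0,255))
Rq=Rn.from_euler("z",q[2]).as_matrix();T=lambda x:Rq@np.array(x)+[q[0],q[1],0]
for z,col in((.036,(0,255,0)),(0,(255,255,0))):
    R4=[(-.075,-.028,z),(.075,-.028,z),(.075,.028,z),(-.075,.028,z)]
    for i in range(4): dl(T(R4[i]),T(R4[(i+1)%4]),col)
dl(T((.075,0,.018)),T((.095,0,.018)),(0,255,0))
out=np.zeros((520,800,3),np.uint8);out[:,:580]=b[420:940,900:1480];out[:260,585:]=b[760:1020,1500:1715]
cv2.imwrite("pics/fit.png",out)
E
python3 fit.py
```

```text
seed [ 0.59655769  0.03386239 -0.17      ] [296.00613811 176.95225509]
desk [ 0.59010582  0.04787456 -0.1471921 ] -8.433485847011275 79
[0.54 0.6  0.92 0.45 0.77 0.36 0.55 0.43] [ 3  6 11 11 12 12 12 12]
pend [ 0.47245339 -0.32145688  0.39566091] 97.25
pend [ 0.47267632 -0.32177825  3.51221996] 87.8125
```

View pics/fit.png

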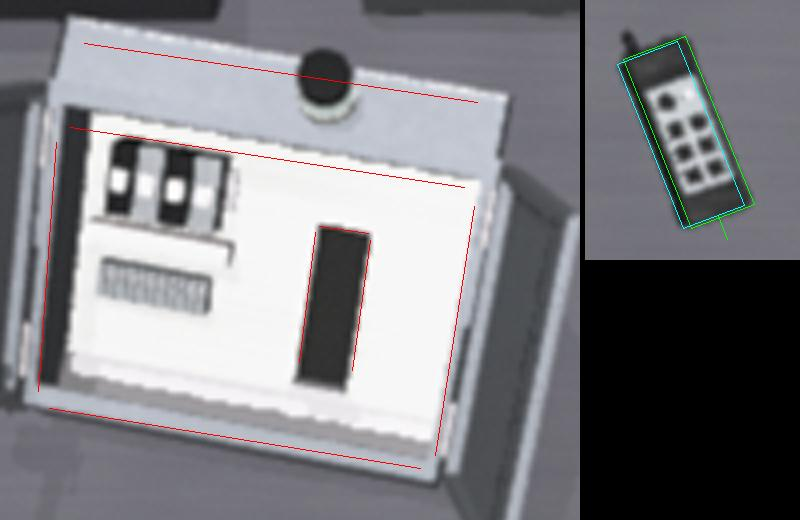

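```bash
python3 - <<'E'
s=open("fit.py").read()
s=s.replace("p[:2]=w[:2];","p[:2]=w[:2]+[.02,.0];").replace("k=8;","k=5;")
s=s.replace("for it in","Lf=L;L=L[:5]\nfor it in").replace('print("desk"','r=res(p).reshape(-1,12);L=Lf;print("desk"').replace("r=res(p).reshape(-1,12);print(np","print(np")
s=s.replace("for S in(B,A)","for S in(B,)").replace("(.4,.4+np.pi)","(.37,.40)").replace('["region"]\nimport','["region"].astype(np.uint8)\nds=cv2.morphologyEx(ds,cv2.MORPH_OPEN,np.ones((7,7),np.uint8))\nimport')
open("fit.py","w").write(s)
E
python3 fit.py
```

```text
seed [ 0.61655769  0.03386239 -0.17      ] [296.00613811 176.95225509]
desk [ 0.59760169  0.02433323 -0.17414215] -9.977610103601451 58
[0.75 0.68 0.2  0.57 0.41] [10 12 12 12 12]
pend [ 0.47352301 -0.32097649  0.35779702] 78.4375
pend [ 0.47259913 -0.32186284  0.37321029] 79.125
```

View pics/fit.png

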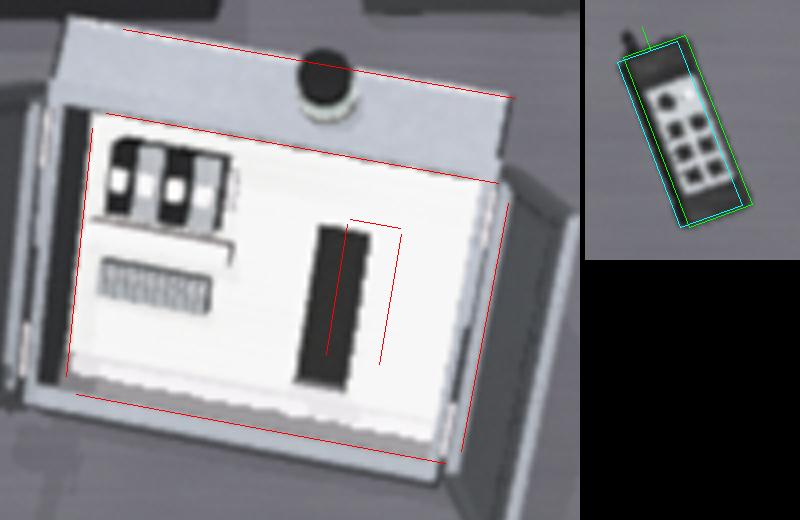

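```bash
sed -i 's/p\[:2\]=w\[:2\]+\[.02,.0\];/p[:]=[.6015,.0455,-.174];/; s/k=5;/k=2.5;/' fit.py; python3 fit.py
```

```text
seed [ 0.6015  0.0455 -0.174 ] [296.00613811 176.95225509]
desk [ 0.60165479  0.04760721 -0.18203085] -10.429599660147353 56
[0.68 0.57 0.22 0.16 0.54] [10 12 12 12 10]
pend [ 0.47352301 -0.32097649  0.35779702] 78.4375
pend [ 0.47259913 -0.32186284  0.37321029] 79.125
```

View pics/fit.png

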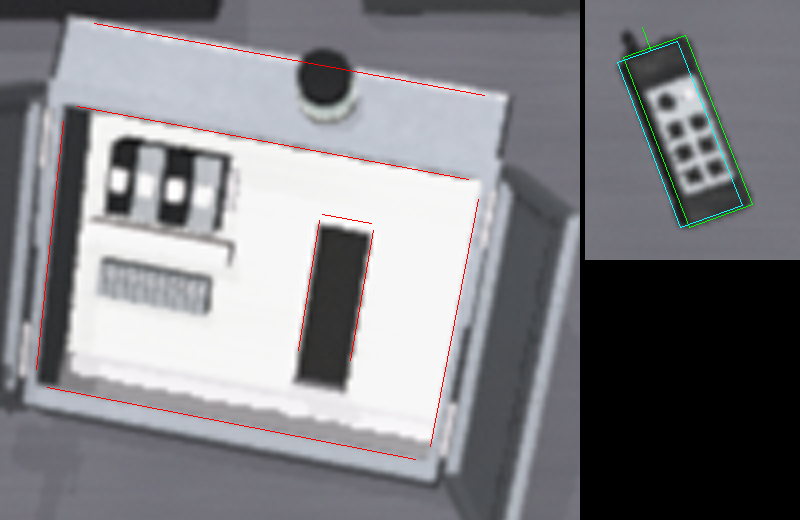

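```bash
cat >> h.py <<'E'
def cur():
    s=robot.read_state(); return np.array(s["tool_pos"]),Rn.from_euler("xyz",s["orientation"])
def rel(P,R,c=None):
    p,r=c or cur()
    return np.round(np.r_[(r.inv().apply(np.array(P)-p))*100,np.degrees((r.inv()*R).as_rotvec())],2).tolist()
E
python3 - <<'E'
from h import *
p,r=cur();print(r.as_matrix().round(3).tolist())
yw=.365
t=Rn.from_matrix(np.c_[[np.cos(yw),np.sin(yw),0],[np.sin(yw),-np.cos(yw),0],[0,0,-1]])
for P in([.30,.45,.40],[.44,.12,.42],[.43,-.15,.40],[.4725,-.3216,.15]): print(rel(P,t))
d=np.load("fit.npy")[:3];print("cradle",d2w(d,[[-.010,-.060,-.040]]))
import pickle;f=pickle.load(open("f0.pkl","rb"))["top"];g=cv2.cvtColor(f["frame"],cv2.COLOR_BGR2GRAY)
xs=np.arange(-.1,.07,.004);u=proj(f,d2w(d,[[x,-.06,-.058] for x in xs]))
print([(int(round(x*1000)),int(cv2.getRectSubPix(g,(1,1),tuple(map(float,a)))[0,0])) for x,a in zip(xs,u)])
ys=np.arange(-.095,-.025,.003);u=proj(f,d2w(d,[[0,y,-.058] for y in ys]))
print([(int(round(x*1000)),int(cv2.getRectSubPix(g,(1,1),tuple(map(float,a)))[0,0])) for x,a in zip(ys,u)])
E
```

```text
[[-0.956, 0.293, 0.0], [0.293, 0.956, 0.0], [-0.0, 0.0, -1.0]]
[-15.48, -13.18, -17.74, 0.01, -0.01, 142.03]
[-38.54, -40.62, -19.74, 0.01, -0.01, 142.03]
[-45.51, -66.73, -17.75, 0.01, -0.01, 142.03]
[-54.6, -81.89, 7.25, 0.01, -0.01, 142.03]
cradle [[ 0.59850525 -0.01282102  0.10952151]]
[(-100, 233), (-96, 233), (-92, 216), (-88, 153), (-84, 90), (-80, 54), (-76, 49), (-72, 50), (-68, 50), (-64, 50), (-60, 52), (-56, 50), (-52, 50), (-48, 51), (-44, 50), (-40, 51), (-36, 50), (-32, 51), (-28, 50), (-24, 50), (-20, 51), (-16, 50), (-12, 50), (-8, 50), (-4, 49), (0, 50), (4, 51), (8, 50), (12, 50), (16, 50), (20, 50), (24, 50), (28, 50), (32, 50), (36, 51), (40, 48), (44, 76), (48, 192), (52, 247), (56, 248), (60, 247), (64, 246), (68, 245)]
[(-95, 247), (-92, 246), (-89, 246), (-86, 242), (-83, 192), (-80, 110), (-77, 56), (-74, 50), (-71, 50), (-68, 50), (-65, 50), (-62, 50), (-59, 50), (-56, 50), (-53, 50), (-50, 49), (-47, 48), (-44, 52), (-41, 84), (-38, 169), (-35, 243), (-32, 248), (-29, 247), (-26, 247)]
```

Request:
servo_tool([
  [[8.7,-5,-4,-6,0,0,10],[8.7,-8,-7,-10,0,0,20],[8.7,-12,-10,-14,0,0,30],[8.7,-15.5,-13.2,-17.7,0,0,40],[8.7,-20,-18.5,-18,0,0,50],[8.7,-24.5,-24,-18.5,0,0,60],[8.7,-29,-29.5,-19,0,0,70],[8.7,-34,-35,-19.5,0,0,80],[8.7,-38.5,-40.6,-19.7,0,0,90],[8.7,-40,-46,-19.5,0,0,100],[8.7,-41.5,-51,-19,0,0,110],[8.7,-43,-57,-18.5,0,0,120],[8.7,-44.5,-62,-18,0,0,130],[8.7,-46,-67,-15,0,0,140],[8.7,-49,-72,-10,0,0,142],[8.7,-52,-77,-5,0,0,142],[8.7,-54.6,-81.9,-1,0,0,142],[8.7,-54.6,-81.9,4,0,0,142],[8.7,-54.6,-81.9,7.2,0,0,142]],
])

```text
t: 3.42
tool_pos: [0.4728, -0.3229, 0.1533]
orientation: [3.139, -0.001, 0.364]
contact_force: [0.2, 1.9, -0.1]
width: 0.999
gripper_force: 0.0
```

```bash
python3 - <<'E'
from h import *
import pickle
fs={c:viewer.grab_frame(c) for c in("side","top")};pickle.dump(fs,open("f1.pkl","wb"))
a=np.load("fit.npy");d=a[:3];f=fs["side"]
for x in viewer.silhouettes("side","pendant"):print(x["p"],x["point"],x["region"].sum())
pc=[.4728,-.3214,.036];print("proj pend",proj(f,[pc]))
Z=4
for n in fs:
    f=fs[n];b=cv2.resize(f["frame"],None,fx=Z,fy=Z,interpolation=cv2.INTER_CUBIC)
    def pl(X,col,cl=True):
        cv2.polylines(b,[((proj(f,X)+.5)*Z).astype(np.int32)],cl,col,1)
    pl(d2w(d,[[-.113,-.16,0],[.113,-.16,0],[.113,.16,0],[-.113,.16,0]]),(0,0,255))
    pl(d2w(d,[[-.085,-.082,-.058],[.045,-.082,-.058],[.045,-.038,-.058],[-.085,-.038,-.058]]),(0,255,0))
    R=Rn.from_euler("z",.365).as_matrix()
    pl(np.array([[-.075,-.028,.036],[.075,-.028,.036],[.075,.028,.036],[-.075,.028,.036]])@R.T+[.4728,-.3214,0],(0,255,255))
    if n=="side": o1=b[4*130:4*280,4*240:4*440]
    cv2.imwrite(f"pics/ov_{n}.png",o1 if n=="side" else b[4*100:4*250,4*225:4*425])
E
```

```text
0.75 [174.4, 419.3] 147
0.71 [279.8, 349.9] 760
0.51 [199.4, 372.3] 340
0.47 [218.6, 402.2] 206
proj pend [[369.78924224 195.82221349]]
```

View pics/ov_side.png

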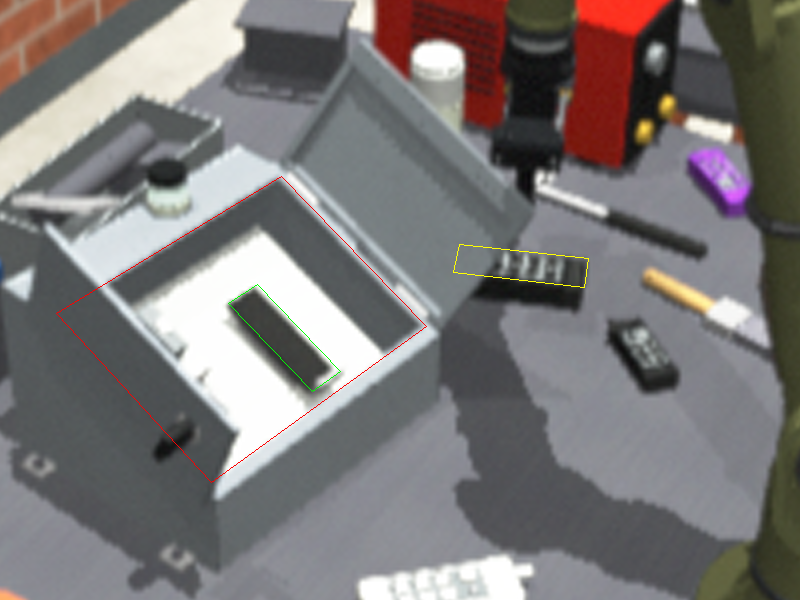

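The side view shows the desk model (red) on the opening and the pad (green) within about 1 px. The pendant's top (yellow) fits at (360-388, 192-201), so its height is confirmed. Grasping now.

Request:
servo_tool([
  [[8.7,0,-0.1,5,0.1,0,0],[8.7,0,-0.1,10,0.1,0,0],[8.7,0,-0.1,13.5,0.1,0,0],[8.7,0,-0.1,14.9,0.1,0,0],[8.7,0,-0.1,14.9,0.1,0,0],[4,0,-0.1,14.9,0.1,0,0],[4,0,-0.1,14.9,0.1,0,0],[4,0,-0.1,14.9,0.1,0,0],[4,0,-0.1,14.9,0.1,0,0],[4,0,-0.1,14.9,0.1,0,0]],
], squeeze=25)

```text
t: 4.82
tool_pos: [0.4724, -0.3205, 0.0056]
orientation: [-3.141, -0.001, 0.365]
contact_force: [1.2, -0.8, 2.8]
width: 0.642
gripper_force: 25.0
```

```bash
cat >> h.py <<'E'
D=np.load("fit.npy")[:3]
def dori(): 
    M,_=deskT(D); return Rn.from_matrix(M@np.diag([1,-1,-1]))
def tod(P): 
    M,o=deskT(D); return ((np.array(P)-o)@M)
E
python3 - <<'E'
from h import *
p,r=cur();print(r.as_matrix().round(3).tolist())
for P in([.46,-.27,.30],[.44,-.15,.44]):print(rel(P,dori()))
for z in(.30,.10,.0):print(rel(d2w(D,[[.0,-.06,z]])[0],dori()))
E
```

```text
[[0.934, 0.357, 0.001], [0.357, -0.934, 0.001], [0.001, -0.0, -1.0]]
[0.67, -5.17, -29.44, -6.87, 24.33, 30.85]
[3.1, -17.1, -43.43, -6.87, 24.33, 30.85]
[11.3, -31.25, -41.61, -6.87, 24.33, 30.85]
[18.51, -26.85, -23.48, -6.87, 24.33, 30.85]
[22.11, -24.64, -14.41, -6.87, 24.33, 30.85]
```

Request:
servo_tool([
  [[4,0,0,-4,0,0,0],[4,0,0,-10,0,0,0],[4,0,-1,-16,0,0,4],[4,0.3,-3,-22,0,0,9],[4,0.7,-5.2,-28,-1,4,14],[4,1,-8,-33,-2,8,19],[4,1.8,-12,-38,-4,13,24],[4,3.1,-17,-42,-5.5,19,29],[4,6,-22,-43,-6.87,24.3,30.85],[4,9,-27,-42.5,-6.87,24.3,30.85],[4,11.3,-31.25,-41.6,-6.87,24.3,30.85],[4,12.5,-30.5,-38.5,-6.87,24.3,30.85],[4,14.2,-29.5,-34.2,-6.87,24.3,30.85],[4,16.2,-28.2,-29.2,-6.87,24.3,30.85],[4,18.5,-26.85,-23.5,-6.87,24.33,30.85],[4,18.5,-26.85,-23.5,-6.87,24.33,30.85]],
])

```text
t: 6.82
tool_pos: [0.5466, -0.0023, 0.2367]
orientation: [3.141, -0.43, -0.182]
contact_force: [0.9, -0.9, -3.4]
width: 0.643
gripper_force: 25.0
```

```bash
python3 - <<'E'
from h import *
p,r=cur();print(tod(p),(dori().inv()*r).as_rotvec(degrees=True))
s=robot.read_state();print(s["width"],s["gripper_force"],s["contact_force"],s["qpos"])
print(rel(d2w(D,[[0,-.06,-.046]])[0],dori()))
f=viewer.grab_frame("side");g=viewer.grab_frame("top")
b=cv2.resize(f["frame"][130:280,250:410],None,fx=2.5,fy=2.5,interpolation=cv2.INTER_CUBIC)
c=cv2.resize(g["frame"][100:250,225:385],None,fx=2.5,fy=2.5,interpolation=cv2.INTER_CUBIC)
cv2.imwrite("pics/hold.png",np.hstack([b,c]))
E
```

```text
[-0.00421293 -0.05900145  0.09762861] [-0.00630425 -0.35777618 -0.01581662]
0.6434682393880321 24.971683812327683 [ 0.90294461 -0.87338734 -3.41379564] [ 0.23218877 -0.21188846 -0.31547122  2.04087192  0.06092624  0.88801368
 -1.87152514]
[0.51, 0.1, 14.36, 0.01, 0.36, 0.02]
```

View pics/hold.png

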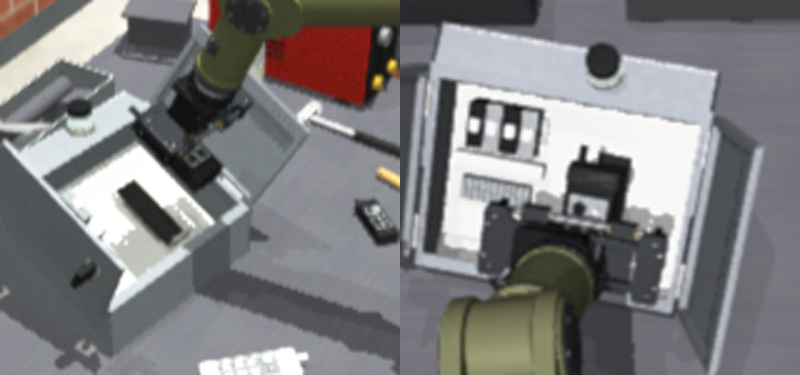

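Request:
servo_tool([
  [[4,0.6,0.1,4,0,0.36,0],[4,0.6,0.1,8,0,0.36,0],[4,0.6,0.1,11.5,0,0.36,0],[4,0.6,0.1,13.5,0,0.36,0],[4,0.6,0.1,14.2,0,0.36,0],[4,0.6,0.1,14.3,0,0.36,0],[4,0.6,0.1,14.3,0,0.36,0]],
])

```text
t: 7.8
tool_pos: [0.6136, -0.0162, 0.1145]
orientation: [-3.141, -0.443, -0.182]
contact_force: [-0.4, -0.5, -3.4]
width: 0.643
gripper_force: 25.0
```

```bash
cat > st.py <<'E'
from h import *
p,r=cur();s=robot.read_state();M,_=deskT(D)
print("desk mm",(tod(p)*1000).round(1),"rot",(dori().inv()*r).as_rotvec(degrees=True).round(2),"Fdesk",(np.array(s["contact_force"])@M).round(1),"w",s["width"]*87,s["gripper_force"],s["t"],s["qpos"].round(2))
E
python3 st.py
```

```text
desk mm [  6.2 -60.6 -42. ] rot [0.05 0.36 0.02] Fdesk [-1.7 -0.6 -2.9] w 55.899009205135904 24.972782218828797 7.8 [ 0.24  0.06 -0.33  2.07  0.23  0.6  -2.  ]
```

Request:
servo_tool([
  [[4,0,0.0,0.4,0,-0.36,0],[4,0,0.0,0.7,0,-0.36,0],[4,0,0,0.85,0,-0.36,0],[4,0,0,0.92,0,-0.36,0],[4,0,0,0.98,0,-0.36,0],[4,0,0,0.98,0,-0.36,0]],
])

```text
t: 8.55
tool_pos: [0.6174, -0.0169, 0.1046]
orientation: [-3.141, -0.435, -0.182]
contact_force: [0.0, 0.2, -4.0]
width: 0.642
gripper_force: 25.0
```

```bash
python3 st.py
```

```text
desk mm [  5.4 -60.5 -52.7] rot [ 0.05 -0.08  0.02] Fdesk [-1.7  0.2 -3.7] w 55.84031415175111 24.972670474089682 8.55 [ 0.24  0.08 -0.33  2.06  0.25  0.59 -2.01]
```

Request:
servo_tool([
  [[4,0,0,0.05,0,0,0],[4,0,0,0.1,0,0,0],[4,0,0,0.15,0,0,0],[4,0,0,0.15,0,0,0]],
])

```text
t: 9.05
tool_pos: [0.6179, -0.0169, 0.1037]
orientation: [-3.141, -0.435, -0.182]
contact_force: [-5.8, 0.0, 2.2]
width: 0.643
gripper_force: 25.0
```

```bash
python3 st.py
```

```text
desk mm [  5.5 -60.5 -53.7] rot [ 0.03 -0.08  0.01] Fdesk [-4.2 -1.   4.4] w 55.945428656388614 24.97223687823862 9.05 [ 0.24  0.09 -0.33  2.06  0.25  0.59 -2.02]
```

Request:
servo_tool([
  [[4,-0.1,0,-0.07,0,0,0],[4,-0.5,0,-0.07,0,0,0],[4,-0.9,0,-0.07,0,0,0],[4,-1.2,0,-0.07,0,0,0],[4,-1.3,0,-0.07,0,0,0],[4,-1.4,0,-0.07,0,0,0],[4,-1.4,0,-0.07,0,0,0]],
])

```text
t: 9.93
tool_pos: [0.6052, -0.0146, 0.0979]
orientation: [-3.141, -0.435, -0.182]
contact_force: [0.2, -0.8, -4.5]
width: 0.64
gripper_force: 25.0
```

```bash
python3 st.py
```

```text
desk mm [ -8.6 -60.5 -53.4] rot [ 0.05 -0.08  0.02] Fdesk [-1.6 -0.7 -4.3] w 55.712153591069 24.972700565122068 9.925 [ 0.24  0.07 -0.34  2.09  0.25  0.58 -2.02]
```

Creep on to the lip.

Request:
servo_tool([
  [[4,-0.08,0,0,0,0,0],[4,-0.16,0,0,0,0,0],[4,-0.24,0,0,0,0,0],[4,-0.3,0,0,0,0,0],[4,-0.3,0,0,0,0,0]],
])

```text
t: 10.55
tool_pos: [0.6046, -0.0144, 0.0984]
orientation: [-3.14, -0.44, -0.182]
contact_force: [5.5, -1.5, -2.8]
width: 0.646
gripper_force: 25.0
```

```bash
python3 st.py
```

```text
desk mm [ -9.  -60.4 -52.8] rot [0.09 0.19 0.01] Fdesk [ 3.9 -0.5 -4.9] w 56.232311174640174 24.95794162619859 10.55 [ 0.24  0.06 -0.34  2.1   0.25  0.57 -2.03]
```

Request:
servo_tool([
  [[4,0.1,0,0.06,0,0,0],[4,0.1,0,0.1,0,0,0],[4,0.1,0,0.1,0,0,0],[7.5,0.1,0,0.1,0,0,0],[7.5,0.1,0,0.1,0,0,0],[7.5,0.1,0,0.1,0,0,0],[7.5,0.1,0,0.1,0,0,0],[7.5,0.1,0,0.1,0,0,0],[7.5,0.1,0,-2,0,0,0],[7.5,0.1,0,-6,0,0,0],[7.5,0.1,0,-12,0,0,0],[7.5,0.1,0,-18,0,0,0],[7.5,0.1,0,-24,0,0,0],[7.5,0.1,0,-30,0,0,0]],
])

```text
t: 12.3
tool_pos: [0.5149, 0.0217, 0.3236]
orientation: [3.136, -0.406, -0.159]
contact_force: [-1.0, 0.7, 1.2]
width: 0.868
gripper_force: 0.0
```

```bash
python3 st.py; python3 - <<'E'
from h import *
import pickle
fs={c:viewer.grab_frame(c) for c in("side","top")};pickle.dump(fs,open("f2.pkl","wb"))
out=[]
for n,(x0,y0) in(("side",(250,130)),("top",(225,100))):
    f=fs[n];b=cv2.resize(f["frame"],None,fx=2.5,fy=2.5,interpolation=cv2.INTER_CUBIC)
    P=d2w(D,np.array([[-.075,-.028,.018],[.075,-.028,.018],[.075,.028,.018],[-.075,.028,.018]])+[-.01,-.06,-.04])
    cv2.polylines(b,[((proj(f,P)+.5)*2.5).astype(np.int32)],True,(0,255,0),1)
    # leaf outlines at 1.7 rad
    for hy,sg,L,col in((-.172,1,.184,(255,0,0)),(.172,-1,.173,(0,0,255))):
        for a in(1.6,1.85):
            e=[hy+sg*L*np.cos(a),L*np.sin(a)]
            X=d2w(D,[[-.127,hy,0],[-.127,*e],[.127,*e],[.127,hy,0]]);cv2.polylines(b,[((proj(f,X)+.5)*2.5).astype(np.int32)],True,col,1)
    X0,Y0=int(x0*2.5),int(y0*2.5)
    out.append(b[Y0-25:Y0+425,X0-50:X0+350])
cv2.imwrite("pics/placed.png",np.hstack(out))
E
```

```text
desk mm [  0.3 -41.2 191.4] rot [ 0.18 -1.76 -1.19] Fdesk [-0.5  0.5  1.6] w 75.49684604029702 0.0 12.3 [ 0.2  -0.3  -0.31  1.93  0.02  1.11 -1.85]
```

View pics/placed.png

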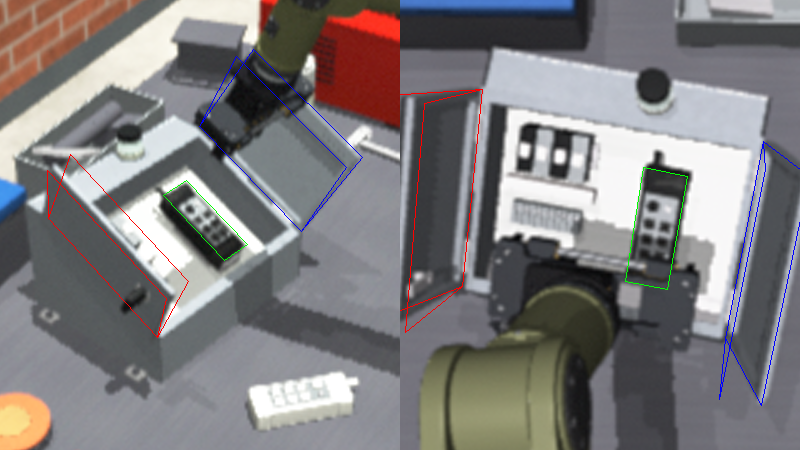

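```bash
cat >> h.py <<'E'
def vori(): return Rn.from_euler("z",D[2])*Rn.from_matrix(np.diag([1.,-1,-1]))
def tip(a,r,side,x=0.,lift=.004,half=.015,pen=0.):
    # desk pos of TCP pushing front face at radius r, leaf angle a; side -1 rebated, +1 flanged
    y=-.172+r*np.cos(a)-.014*np.sin(a)-half*min(1,np.sin(a)*3)+pen*np.sin(a); z=r*np.sin(a)+.014*np.cos(a)+lift-pen*np.cos(a)
    return np.array([x,y*(-side),z])
E
python3 - <<'E'
from h import *
p,r=cur()
c=d2w(D,[[0,-.30,.135]])[0];print("C",c)
print(rel([.47,.02,.46],vori()),rel([.46,-.25,.46],vori()),rel([c[0],c[1],.40],vori()),rel(c,vori()))
for a in(1.85,1.5,1,.5,0):print(a,tip(a,.14,-1).round(3))
E
```

```text
C [ 0.49123579 -0.23710798  0.27235155]
[1.2, 0.47, -14.47, 0.67, -23.3, 0.45] [4.51, 27.22, -12.66, 0.67, -23.3, 0.45] [4.77, 25.33, -6.05, 0.67, -23.3, 0.45] [-0.28, 25.16, 5.68, 0.67, -23.3, 0.45]
1.85 [ 0.    -0.239  0.135]
1.5 [ 0.    -0.191  0.145]
1 [ 0.    -0.123  0.129]
0.5 [ 0.    -0.071  0.083]
0 [ 0.    -0.032  0.018]
```

Request:
servo_tool([
  [[0,0,0,-2,0,-6,0],[0,0.3,0,-5,0,-12,0],[0,0.6,0.2,-9,0.3,-18,0.2],[0,1.2,0.5,-14,0.67,-23.3,0.45],[0,1.2,0.5,-14.5,0.67,-23.3,0.45],[0,1.8,5,-14.2,0.67,-23.3,0.45],[0,2.4,10,-13.8,0.67,-23.3,0.45],[0,3,15,-13.5,0.67,-23.3,0.45],[0,3.7,20,-13,0.67,-23.3,0.45],[0,4.5,25.3,-12.5,0.67,-23.3,0.45],[0,4.5,26,-12,0.67,-23.3,0.45],[0,4.5,26,-12,0.67,-23.3,0.45]],
])

```text
t: 13.9
tool_pos: [0.4611, -0.2436, 0.4484]
orientation: [3.141, 0.009, -0.193]
contact_force: [-0.3, 0.2, -0.8]
width: 0.005
gripper_force: 0.0
```

```bash
python3 st.py; python3 -c "
from h import *
p,r=cur();print(p)
for z in(.2,.135):print(rel(d2w(D,[[0,-.30,z]])[0],vori()))
for k in('side','top'):
  f=viewer.grab_frame(k);n='leaf_rebated'
  cv2.imwrite('pics/q_'+k+'.png',f['frame'])
  for q in viewer.silhouettes(k,'rebate_edge'):print(k,q['p'],q['point'],tri)if 0 else print(k,q['p'],q['point'])
for a in(1.6,1.7,1.8):
  e=d2w(D,[[0,-.172+.176*np.cos(a)-.006*np.sin(a),.176*np.sin(a)+.006*np.cos(a)]])
  print(a,[proj(viewer.grab_frame(k),e).round(1) for k in('side','top')])
"
```

```text
desk mm [  48.6 -311.9  306.6] rot [ -0.15 -25.5    0.61] Fdesk [-0.6  0.1 -0.6] w 0.4101589090519893 0.0 13.9 [ 0.48  0.05 -0.05  1.33  0.    1.78 -1.33]
[ 0.46112281 -0.2436316   0.44842994]
[0.19, -1.19, 11.72, 0.02, 0.5, -0.63]
[2.98, -1.22, 17.58, 0.02, 0.5, -0.63]
side 0.47 [208.9, 422.3]
side 0.38 [291.4, 233.6]
top 0.73 [192.4, 347.8]
top 0.24 [126.6, 303.7]
1.6 [array([[346. , 164.7]]), array([[343.2, 204.7]])]
1.7 [array([[348.6, 163.2]]), array([[349.8, 205.7]])]
1.8 [array([[351. , 162.1]]), array([[356.3, 206.5]])]
```

Request:
servo_tool([
  [[0,0,-1.2,5,0,0.5,-0.6],[0,0.2,-1.2,11,0,0.5,-0.6],[0,2,-1.2,15,0,0.5,-0.6],[0,3,-1.2,17.5,0,0.5,-0.6],[0,3,-1.2,17.6,0,0.5,-0.6]],
])

```text
t: 15.02
tool_pos: [0.4921, -0.2355, 0.2722]
orientation: [-3.141, 0.001, -0.178]
contact_force: [-0.7, 0.7, 0.7]
width: 0.008
gripper_force: 0.0
```

```bash
python3 st.py; python3 -c "
from h import *
for a in list(np.arange(1.85,.0,-.12))+[.03,-.015]:
  print(round(a,2),rel(d2w(D,tip(a,.14,-1))[0],vori()))
"
```

```text
desk mm [   0.5 -298.3  134.6] rot [  0.06 -25.07  -0.22] Fdesk [-0.5  0.6  0.9] w 0.7097703112364754 0.0 15.025 [ 0.46  0.08 -0.07  1.63  0.01  1.43 -1.36]
1.85 [-0.03, -5.93, 0.01, -0.01, 0.07, 0.23]
1.73 [-0.24, -7.53, -0.47, -0.01, 0.07, 0.23]
1.61 [-0.38, -9.18, -0.77, -0.01, 0.07, 0.23]
1.49 [-0.43, -10.87, -0.89, -0.01, 0.07, 0.23]
1.37 [-0.39, -12.55, -0.83, -0.01, 0.07, 0.23]
1.25 [-0.27, -14.22, -0.58, -0.01, 0.07, 0.23]
1.13 [-0.07, -15.84, -0.16, -0.01, 0.07, 0.23]
1.01 [0.22, -17.39, 0.44, -0.01, 0.07, 0.23]
0.89 [0.58, -18.85, 1.2, -0.01, 0.07, 0.23]
0.77 [1.01, -20.2, 2.12, -0.01, 0.07, 0.23]
0.65 [1.51, -21.42, 3.17, -0.01, 0.07, 0.23]
0.53 [2.07, -22.49, 4.35, -0.01, 0.07, 0.23]
0.41 [2.67, -23.4, 5.64, -0.01, 0.07, 0.23]
0.29 [3.32, -24.34, 7.01, -0.01, 0.07, 0.23]
0.17 [4.0, -25.41, 8.46, -0.01, 0.07, 0.23]
0.05 [4.71, -26.3, 9.95, -0.01, 0.07, 0.23]
0.03 [4.82, -26.42, 10.21, -0.01, 0.07, 0.23]
-0.01 [5.09, -26.69, 10.78, -0.01, 0.07, 0.23]
```

Request:
servo_tool([
  [[0,0,-3.5,0,0,0,0],[0,0,-6,0,0,0,0],[0,-0.2,-7.5,-0.5,0,0,0],[0,-0.4,-9.2,-0.8,0,0,0],[0,-0.4,-10.9,-0.9,0,0,0],[0,-0.4,-12.6,-0.8,0,0,0],[0,-0.3,-14.2,-0.6,0,0,0],[0,-0.1,-15.8,-0.2,0,0,0],[0,0.2,-17.4,0.4,0,0,0],[0,0.6,-18.9,1.2,0,0,0],[0,1,-20.2,2.1,0,0,0],[0,1.5,-21.4,3.2,0,0,0],[0,2.1,-22.5,4.4,0,0,0],[0,2.7,-23.4,5.6,0,0,0],[0,3.3,-24.3,7,0,0,0],[0,4,-25.4,8.5,0,0,0],[0,4.4,-25.9,9.2,0,0,0],[0,4.4,-25.9,9.2,0,0,0]],
])

```text
t: 17.27
tool_pos: [0.5826, 0.0113, 0.1812]
orientation: [3.141, -0.002, -0.178]
contact_force: [-0.8, -1.2, -0.3]
width: 0.01
gripper_force: 0.0
```

```bash
python3 st.py; python3 -c "
from h import *
for z in (.018,.016,.014,.012): print(rel(d2w(D,[0,-.03,z])[0],vori()))"
```

```text
desk mm [  2.2 -39.2  33.4] rot [  0.03 -24.88  -0.23] Fdesk [-0.7 -1.3 -0. ] w 0.9087954958185045 0.0 17.275 [ 0.19  0.22 -0.29  1.67  0.06  1.26 -1.86]
[0.45, -0.92, 1.49, 0.02, -0.12, 0.22]
[0.54, -0.92, 1.67, 0.02, -0.12, 0.22]
[0.62, -0.92, 1.85, 0.02, -0.12, 0.22]
[0.7, -0.92, 2.03, 0.02, -0.12, 0.22]
```

Request:
servo_tool([
  [[0,0.2,-0.6,0.7,0,0,0],[0,0.4,-0.9,1.3,0,0,0],[0,0.5,-0.9,1.5,0,0,0],[0,0.55,-0.9,1.67,0,0,0],[0,0.55,-0.9,1.67,0,0,0]],
])

```text
t: 17.9
tool_pos: [0.5898, 0.019, 0.166]
orientation: [3.141, -0.004, -0.178]
contact_force: [-0.4, 0.5, 1.7]
width: 0.006
gripper_force: 0.7
```

```bash
python3 st.py
```

```text
desk mm [  0.9 -30.3  17.2] rot [  0.03 -24.78  -0.2 ] Fdesk [0.3 0.5 1.7] w 0.5028954399647569 0.6917479314359554 17.9 [ 0.17  0.24 -0.29  1.68  0.07  1.23 -1.88]
```

Request:
servo_tool([
  [[0,0.05,0,0.1,0,0,0],[0,0.1,0,0.2,0,0,0],[0,0.15,0,0.3,0,0,0],[0,0.15,0,0.3,0,0,0]],
])

```text
t: 18.4
tool_pos: [0.5903, 0.0191, 0.1653]
orientation: [3.141, -0.002, -0.178]
contact_force: [-8.6, 2.3, 14.6]
width: 0.006
gripper_force: 8.3
```

```bash
python3 st.py
```

```text
desk mm [  1.  -30.1  16.4] rot [ 1.000e-02 -2.487e+01 -2.200e-01] Fdesk [-1.9  0.7 17. ] w 0.5369198722150947 8.277175112161785 18.4 [ 0.17  0.24 -0.29  1.67  0.07  1.23 -1.88]
```

```bash
cat >> h.py <<'E'
def wori(): return Rn.from_euler("z",np.pi/2)*vori()
E
python3 - <<'E'
from h import *
c=d2w(D,[[-.01,.30,.135]])[0];print(c)
print(rel([.52,.04,.46],wori()),rel([c[0]-.0,c[1],.46],wori()),rel([c[0],c[1],.33],wori()),rel(c,wori()))
E
```

```text
[0.5909388  0.35461953 0.26812537]
[-7.22, -0.79, -29.49, 0.13, -0.07, -89.78] [-5.81, -33.01, -29.51, 0.13, -0.07, -89.78] [-5.84, -33.02, -16.51, 0.13, -0.07, -89.78] [-5.86, -33.02, -10.32, 0.13, -0.07, -89.78]
```

Request:
servo_tool([
  [[0,0,0,-4,0,0,0],[0,-1,0,-10,0,0,0],[0,-3,0,-16,0,0,-5],[0,-5,-0.4,-22,0,0,-15],[0,-7,-0.8,-28,0,0,-25],[0,-7.2,-4,-29.5,0,0,-35],[0,-7,-9,-29.5,0,0,-45],[0,-6.8,-14,-29.5,0,0,-55],[0,-6.5,-19,-29.5,0,0,-65],[0,-6.2,-24,-29.5,0,0,-75],[0,-6,-29,-29.5,0,0,-85],[0,-5.8,-33,-29,0,0,-89.8],[0,-5.8,-33,-25,0,0,-89.8],[0,-5.8,-33,-20,0,0,-89.8],[0,-5.8,-33,-15,0,0,-89.8],[0,-5.8,-33,-11,0,0,-89.8],[0,-5.8,-33,-10.3,0,0,-89.8],[0,-5.8,-33,-10.3,0,0,-89.8]],
])

```text
t: 20.65
tool_pos: [0.5929, 0.3533, 0.2659]
orientation: [3.138, 0.001, 1.388]
contact_force: [-0.1, -0.3, 0.9]
width: 0.007
gripper_force: 0.0
```

```bash
python3 st.py; python3 -c "
from h import *
for a in list(np.arange(1.85,.0,-.12))+[.05]:
  print(round(a,2),rel(d2w(D,tip(a,.14,1,x=-.01,half=.0095,lift=.006))[0],wori()))
f=viewer.grab_frame('side');f2=viewer.grab_frame('top')
b=cv2.resize(f['frame'][120:280,240:400],None,fx=2.5,fy=2.5,interpolation=cv2.INTER_CUBIC)
c=cv2.resize(f2['frame'][100:260,190:350],None,fx=2.5,fy=2.5,interpolation=cv2.INTER_CUBIC)
cv2.imwrite('pics/mid.png',np.hstack([b,c]))
"
```

```text
desk mm [ -9.  299.  132.1] rot [ 19.39 -19.47 -88.44] Fdesk [ 0.3 -0.3  0.8] w 0.5680361373931118 0.0 20.65 [-0.16  0.45 -0.6   1.25  0.26  1.51 -0.92]
1.85 [-6.55, -0.28, -0.38, 0.22, 0.04, -0.04]
1.73 [-8.15, -0.5, -0.86, 0.22, 0.04, -0.04]
1.61 [-9.81, -0.64, -1.16, 0.22, 0.04, -0.04]
1.49 [-11.49, -0.69, -1.28, 0.22, 0.04, -0.04]
1.37 [-13.17, -0.66, -1.21, 0.22, 0.04, -0.04]
1.25 [-14.84, -0.55, -0.96, 0.22, 0.04, -0.04]
1.13 [-16.46, -0.35, -0.54, 0.22, 0.04, -0.04]
1.01 [-18.01, -0.07, 0.06, 0.22, 0.04, -0.04]
0.89 [-19.48, 0.28, 0.82, 0.22, 0.04, -0.04]
0.77 [-20.83, 0.7, 1.74, 0.22, 0.04, -0.04]
0.65 [-22.05, 1.19, 2.8, 0.22, 0.04, -0.04]
0.53 [-23.12, 1.74, 3.98, 0.22, 0.04, -0.04]
0.41 [-24.03, 2.34, 5.27, 0.22, 0.04, -0.04]
0.29 [-24.9, 2.97, 6.65, 0.22, 0.04, -0.04]
0.17 [-25.77, 3.64, 8.1, 0.22, 0.04, -0.04]
0.05 [-26.46, 4.34, 9.6, 0.22, 0.04, -0.04]
0.05 [-26.46, 4.34, 9.6, 0.22, 0.04, -0.04]
```

View pics/mid.png

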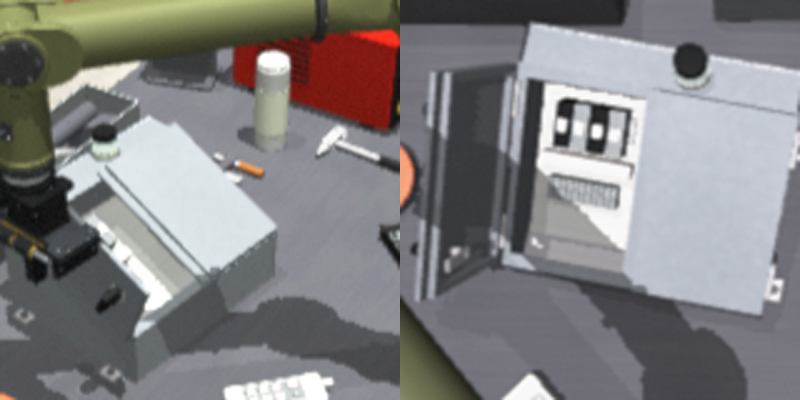

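The rebated leaf is shut flat. The flanged leaf is open at about x 435-510 in the right panel, with the hand outside it. Pushing it shut now.

Request:
servo_tool([
  [[0,-3,0,0,0,0,0],[0,-6,-0.2,-0.3,0,0,0],[0,-8.1,-0.5,-0.8,0,0,0],[0,-9.8,-0.6,-1.1,0,0,0],[0,-11.5,-0.7,-1.3,0,0,0],[0,-13.2,-0.7,-1.2,0,0,0],[0,-14.8,-0.5,-1,0,0,0],[0,-16.5,-0.3,-0.5,0,0,0],[0,-18,-0.1,0.1,0,0,0],[0,-19.5,0.3,0.8,0,0,0],[0,-20.8,0.7,1.7,0,0,0],[0,-22,1.2,2.8,0,0,0],[0,-23.1,1.7,4,0,0,0],[0,-24,2.3,5.3,0,0,0],[0,-24.9,3,6.6,0,0,0],[0,-25.8,3.6,8.1,0,0,0],[0,-26.2,4,8.9,0,0,0],[0,-26.2,4,8.9,0,0,0]],
])

```text
t: 23.0
tool_pos: [0.584, 0.0872, 0.1751]
orientation: [3.141, 0.002, 1.388]
contact_force: [0.4, -0.7, -0.7]
width: 0.004
gripper_force: 0.0
```

```bash
python3 st.py; python3 -c "
from h import *
for z in (.022,.02,.018,.016): print(rel(d2w(D,[-.01,.032,z])[0],wori()))"
```

```text
desk mm [-11.7  35.7  33.1] rot [ 19.45 -19.68 -88.41] Fdesk [ 0.1 -0.6 -0.8] w 0.323510172225408 0.0 23.0 [ 0.24  0.26 -0.51  1.65  0.13  1.26 -0.48]
[-0.37, 0.62, 0.94, 0.05, 0.14, -0.07]
[-0.37, 0.7, 1.12, 0.05, 0.14, -0.07]
[-0.37, 0.79, 1.3, 0.05, 0.14, -0.07]
[-0.37, 0.87, 1.48, 0.05, 0.14, -0.07]
```

Request:
servo_tool([
  [[0,-0.3,0.4,0.6,0,0,0],[0,-0.4,0.65,1,0,0,0],[0,-0.4,0.75,1.2,0,0,0],[0,-0.4,0.8,1.3,0,0,0],[0,-0.4,0.85,1.4,0,0,0],[0,-0.4,0.85,1.4,0,0,0]],
])

```text
t: 23.75
tool_pos: [0.5923, 0.0829, 0.1626]
orientation: [3.138, 0.001, 1.389]
contact_force: [0.7, -0.9, -1.1]
width: 0.004
gripper_force: 0.0
```

```bash
python3 st.py
```

```text
desk mm [-8.8 33.  18. ] rot [ 19.4  -19.49 -88.47] Fdesk [ 0.4 -0.8 -1.4] w 0.3092990534549704 0.005881199167561135 23.75 [ 0.24  0.28 -0.5   1.65  0.15  1.24 -0.48]
```

Request:
servo_tool([
  [[0,0,0.05,0.1,0,0,0],[0,0,0.1,0.2,0,0,0],[0,0,0.15,0.3,0,0,0],[0,0,0.15,0.35,0,0,0],[0,0,0.15,0.35,0,0,0]],
])

```text
t: 24.38
tool_pos: [0.5932, 0.0827, 0.1608]
orientation: [3.139, 0.002, 1.389]
contact_force: [-5.9, -1.4, 10.3]
width: 0.004
gripper_force: 5.8
```

```bash
python3 st.py
```

```text
desk mm [-8.7 32.9 16. ] rot [ 19.4  -19.56 -88.47] Fdesk [-0.7 -2.5 11.7] w 0.3526158466552013 5.7873217994347215 24.375 [ 0.24  0.29 -0.5   1.65  0.15  1.24 -0.48]
```

Request:
servo_tool([
  [[0,0,0.05,0.1,0,0,0],[0,0,0.05,0.15,0,0,0],[0,0,0.05,0.15,0,0,0],[0,0,0,-2,0,0,0],[0,-0.8,0,-8,0,0,0]],
])

```text
t: 25.0
tool_pos: [0.5899, 0.0751, 0.2367]
orientation: [-3.138, 0.002, 1.39]
contact_force: [1.5, -0.3, 0.7]
width: 0.005
gripper_force: 0.0
```

```bash
python3 st.py; python3 - <<'E'
from h import *
import pickle
fs={c:viewer.grab_frame(c) for c in("side","top")};pickle.dump(fs,open("f3.pkl","wb"))
for n in fs:
    for q in viewer.silhouettes(n,"latch_wing"):
        print(n,q["p"],q["point"],q["region"].sum(),cv2.minAreaRect(cv2.findNonZero(q["region"].astype(np.uint8))))
    w=proj(fs[n],d2w(D,[[-.085,.065,.033],[-.085,.04,.049],[-.085,.09,.049]]));print(n,"expect",w.round(1).tolist())
out=[]
for n,(x0,y0) in(("side",(270,170)),("top",(210,130))):
    out.append(cv2.resize(fs[n]["frame"][y0:y0+100,x0:x0+100],None,fx=4,fy=4,interpolation=cv2.INTER_CUBIC))
cv2.imwrite("pics/latch.png",np.hstack(out))
E
```

```text
desk mm [21.7 25.  85.6] rot [ 19.68 -19.83 -88.51] Fdesk [ 1.7  0.  -0. ] w 0.4585641277801759 0.0 25.0 [ 0.25  0.24 -0.5   1.56  0.12  1.38 -0.44]
side 0.66 [230.7, 307.6] 58 ((307.0, 229.0), (5.656853675842285, 11.31370735168457), 45.0)
side expect [[307.1, 228.3], [312.7, 223.1], [303.8, 229.3]]
top expect [[260.6, 201.2], [267.3, 204.3], [251.3, 201.2]]
```

```bash
cat >> h.py <<'E'
def nori(a=0.): return Rn.from_matrix(deskT(D)[0]@np.c_[[0,1,0],[1,0,0],[0,0,-1]])*Rn.from_rotvec([0,0,a])
E
python3 - <<'E'
from h import *
print(rel(d2w(D,[-.085,.065,.14])[0],nori(.08)),rel(d2w(D,[-.085,.065,.075])[0],nori(.08)))
E
```

```text
[3.95, -12.26, -0.13, -24.62, 1.0, 4.49] [3.96, -9.55, 5.78, -24.62, 1.0, 4.49]
```

Request:
servo_tool([
  [[5,1,-3,-1,-6,0.2,1],[5,2,-6,-1,-12,0.5,2],[5,3,-9,-0.5,-18,0.8,3.3],[5,4,-12.2,-0.1,-24.6,1,4.5],[5,4,-11,2.7,-24.6,1,4.5],[5,4,-9.6,5.8,-24.6,1,4.5],[5,4,-9.6,5.8,-24.6,1,4.5],[5,4,-9.6,5.8,-24.6,1,4.5]],
])

```text
t: 26.2
tool_pos: [0.5048, 0.1316, 0.1808]
orientation: [2.71, -0.033, 1.316]
contact_force: [0.1, 0.5, 0.4]
width: 0.572
gripper_force: 0.0
```

```bash
cat > sn.py <<'E'
from h import *
p,r=cur();s=robot.read_state();M,_=deskT(D)
print("desk mm",(tod(p)*1000).round(1),"rot",(nori().inv()*r).as_rotvec(degrees=True).round(2),"F",(np.array(s["contact_force"])@M).round(1),"T",(np.array(s["wrist_torque"])@M).round(2),"w",s["width"]*87,s["gripper_force"],s["t"],s["qpos"].round(2))
E
python3 sn.py; python3 - <<'E'
from h import *
print(rel(d2w(D,[-.085,.065,.022])[0],nori(.08)))
E
```

```text
desk mm [-87.1  65.   74.6] rot [ 0.23 -0.05  4.57] F [0.2 0.5 0.3] T [-0.13  0.52  0.07] w 49.758365423085195 0.0 26.2 [ 0.05 -0.19 -0.49  2.13  0.21  0.84 -0.82]
[0.02, 0.23, 5.25, -0.22, 0.05, 0.01]
```

Request:
servo_tool([
  [[5,0,0.2,2,-0.2,0,0],[5,0,0.2,4,-0.2,0,0],[5,0,0.2,5.1,-0.2,0,0],[5,0,0.2,5.2,-0.2,0,0],[0.5,0,0.2,5.2,-0.2,0,0],[0.5,0,0.2,5.2,-0.2,0,0],[0.5,0,0.2,5.2,-0.2,0,0],[0.5,0,0.2,5.2,-0.2,0,0]],
], squeeze=20)

```text
t: 27.2
tool_pos: [0.5282, 0.1271, 0.1346]
orientation: [2.706, -0.033, 1.316]
contact_force: [-0.3, 0.4, -0.9]
width: 0.204
gripper_force: 0.0
```

```bash
python3 sn.py
```

```text
desk mm [-85.   64.9  22.6] rot [-0.03 -0.05  4.56] F [-0.7  0.4 -0.6] T [-0.11  0.53  0.06] w 17.76172145565688 0.0 27.2 [ 0.07 -0.09 -0.5   2.15  0.31  0.73 -0.9 ]
```

Still closing; wait and check.

Request:
servo_tool([
  [[0.5,0,0,0,0,0,0],[0.5,0,0,0,0,0,0],[0.5,0,0,0,0,0,0]],
])

```text
t: 27.58
tool_pos: [0.5299, 0.1267, 0.1356]
orientation: [2.703, -0.034, 1.316]
contact_force: [5.2, -1.2, -1.4]
width: 0.137
gripper_force: 20.0
```

```bash
python3 sn.py
```

```text
desk mm [-83.   64.8  22.8] rot [-0.19  0.    4.61] F [ 4.2 -0.2 -3.5] T [-0.18 -0.39 -0.01] w 11.93260920459722 19.999334807507694 27.575 [ 0.07 -0.09 -0.5   2.15  0.31  0.73 -0.9 ]
```

Request:
servo_tool([
  [[0.5,0,0.25,0,0,0,0],[0.5,0,0.25,0,0,0,8],[0.5,0,0.25,0,0,0,16],[0.5,0,0.25,0,0,0,24],[0.5,0,0.25,0,0,0,32],[0.5,0,0.25,0,0,0,40],[0.5,0,0.25,0,0,0,48],[0.5,0,0.25,0,0,0,56],[0.5,0,0.25,0,0,0,64],[0.5,0,0.25,0,0,0,71],[0.5,0,0.25,0,0,0,76],[0.5,0,0.25,0,0,0,80],[0.5,0,0.25,0,0,0,81],[0.5,0,0.25,0,0,0,81]],
])

```text
t: 29.32
tool_pos: [0.5298, 0.1273, 0.1353]
orientation: [3.105, -0.434, -0.095]
contact_force: [-5.8, 2.7, 4.3]
width: 0.136
gripper_force: 20.0
```

```bash
python3 sn.py
```

```text
desk mm [-83.4  65.4  22.7] rot [ 3.000e-02 -6.000e-02  8.548e+01] F [-3.8  1.6  6.5] T [0.34 1.45 0.04] w 11.82815079308693 20.00079641235061 29.325 [ 0.16 -0.09 -0.59  2.14  0.3   0.73 -2.3 ]
```

Request:
servo_tool([
  [[0.5,0,0,0,0,0,1.5],[0.5,0,0,0,0,0,3],[0.5,0,0,0,0,0,4.5],[0.5,0,0,0,0,0,4.5]],
])

```text
t: 29.82
tool_pos: [0.53, 0.1272, 0.1354]
orientation: [3.141, -0.436, -0.181]
contact_force: [-4.8, 2.6, 2.7]
width: 0.151
gripper_force: 20.0
```

```bash
python3 sn.py
```

```text
desk mm [-83.1  65.3  22.6] rot [-1.000e-02 -4.000e-02  8.994e+01] F [-3.6  1.7  4.6] T [0.33 1.43 0.49] w 13.094284764581923 20.001077244523913 29.825 [ 0.17 -0.09 -0.59  2.14  0.3   0.73 -2.37]
```

Request:
servo_tool([
  [[4,0,0,0,0,0,0],[4,0,0,0,0,0,0],[4,0,0,0,0,0,0],[4,0,0,0,0,0,0],[4,0,0,-2,0,0,0],[4,0,0,-5,0,0,0],[4,0,0,-8,0,0,0],[4,2,0,-12,0,-8,0],[4,4,6,-17,0,-16,0],[4,4,12,-22,0,-22,0],[4,4,18,-22,0,-22,0],[4,4,24,-22,0,-22,0],[4,4,30,-22,0,-22,0],[4,4,30,-22,0,-22,0]],
])

```text
t: 31.58
tool_pos: [0.4184, -0.1628, 0.3519]
orientation: [3.14, -0.053, -0.191]
contact_force: [0.4, 1.2, 0.1]
width: 0.463
gripper_force: 0.0
```

```bash
python3 sn.py; python3 - <<'E'
from h import *
out=[]
for n,(x0,y0) in(("side",(250,140)),("top",(200,110))):
    f=viewer.grab_frame(n)
    for q in viewer.silhouettes(n,"latch_wing")[:2]:
        print(n,q["p"],q["point"],cv2.minAreaRect(cv2.findNonZero(q["region"].astype(np.uint8))))
    print(proj(f,d2w(D,[[-.085,.065,.049],[-.11,.065,.049],[-.06,.065,.049]])).round(1).tolist())
    out.append(cv2.resize(f["frame"][y0:y0+130,x0:x0+130],None,fx=3.05,fy=4,interpolation=cv2.INTER_CUBIC)[:, :400])
cv2.imwrite("pics/end.png",np.hstack(out))
E
```

```text
desk mm [ -43.5 -240.1  243. ] rot [ 17.12 -17.41  89.26] F [0.2 1.3 0. ] T [-0.03  0.21  0.02] w 40.27895244742223 0.0 31.575 [ 0.38 -0.18 -0.05  1.73 -0.02  1.54 -1.43]
side 0.46 [230.4, 306.0] ((305.7500305175781, 229.75003051757812), (12.020814895629883, 8.485280990600586), 45.0)
[[308.3, 226.2], [312.7, 230.8], [304.0, 221.5]]
top 0.6 [198.2, 262.2] ((262.0, 201.0), (16.0, 8.0), 90.0)
[[259.2, 202.7], [258.3, 210.4], [260.2, 195.0]]
```

View pics/end.png

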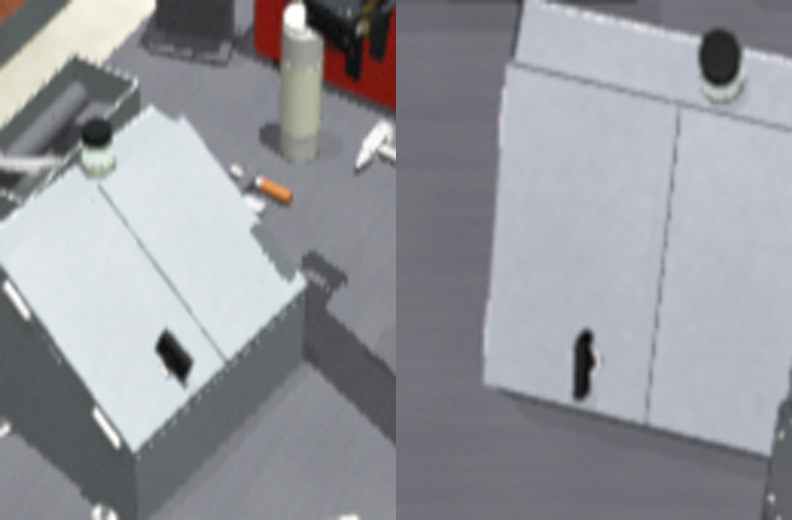

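Both leaves are flush, and the wing lies along the slope (right panel, 583, 330-400). The robot is clear, so I hand in.

```bash
python3 -c "
from bench import hand_in
print(hand_in())"
```

```text
the job is handed in; nothing more can be done
None
```

The job is handed in at about 32 s of the 72 s allowed: the larger black pendant is in its cradle with its foot on the lip, the rebated leaf was shut first and the flanged leaf over it, and the wing latch is turned clockwise to its stop; the hand-in returned no verdict.

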